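# Open the insect rearing box for cleaning

### The arm

A 7-joint arm with a two-finger parallel gripper is mounted at the origin on the work surface. World frame = base frame: x ahead of the robot, y to its left, z up, the work surface at z = 0. Lengths are in m, angles in rad, forces in N, time in s.
With the tool pointing down it reaches from about 0.425 to 0.925 m from the base axis. Payload 6.8 kg.
Tool frame: the origin (TCP) lies midway between the tips of the shut fingers; the grasp point (between the pads) lies 19 mm behind it (bot.grasp_offset is the distance from the TCP to the grasp point, in m); z points along the fingers, x is the direction in which the jaws open and shut, and the axes are right-handed (so a half turn about z gives the same grasp; the last joint's range is limited). The gripper opens to 85 mm and grips with 20 to 120 N. Pads are 22 mm wide; open, the fingers measure 114 mm over their backs; the gripper's body (76 mm by 85 mm) begins 54 mm behind the grasp point. The pads swing forward as they close: fully open they stand 13 mm farther back than shut.
Start: joints at [-0.108, 0.477, 0.022, 1.555, -0.011, 1.109, -0.083], TCP at [0.675, 0, 0.231] pointing down, gripper open.
Joint ranges: [-2.96, 2.96], [-0.34, 2.1], [-1.41, 1.46], [0.24, 2.44], [-1.37, 4.51], [0.17, 1.92], [-2.96, 2.96]. Speed limits (rad/s): [2.39, 2.39, 3.14, 3.14, 3.14, 3.14, 3.14].

### API

Orientations are given as a unit quaternion [w, x, y, z].
In Python, from station import bot, imaging gives the robot as it stands. The module is installed in compiled form; this text tells all that it offers.
- The arm moves only by the tool apply_moves, never from a script. Its argument "increments" is a list of rows, each a list of 7 numbers: the shift along the tool's x, y, z in mm, then the turn, a rotation vector about the tool's x, y, z in degrees, then the closure, from -1 (fully open) to 1 (shut). In form: [[dx, dy, dz, rx, ry, rz, grip], ...]. A call has exactly 8 rows; each row shifts and turns the pose as measured when the row begins, along the tool's axes as they then stand; what a row does not reach is not made up. A row lasts 1/8 s, in which the tool goes at most 62.5 mm and 10.7 degrees, less where a joint would pass 70% of its speed; a pose out of reach is approached as far as the arm can. A call with a gripper value outside its range is refused whole. The fingers move at their own pace and stop on an object; "grip_force" is the grip in N (left out, the last holds). Time passes only in rows, so rows that do not move let the fingers close, or fill a call up. It gives the time, the measured TCP pose, the force and the opening at its end, in the units of the state.
- bot.get_obs(): the state, without advancing time (a new reading comes with each control period).
- imaging.read_camera(name): name is "scene" or "side" or "wrist"; returns the picture (400x640x3 uint8, red, green, blue); there is no depth.
- imaging.get_calibration(name): a dict with "K" (3x3 intrinsics, pixels), "extrinsics" (4x4, takes a point from camera to world coordinates). Camera axes: x right, y down, z forward; pixel columns grow to the right and rows downward; lengths in m; the calibration is good to about 2 mm. A picture is of the moment at which its call begins: read the wrist's pose just before it. get_calibration takes no time and is no camera call; for the wrist camera it gives the pose at the moment of the call.
- bot.hand_in(): hands the job in, once; it reports no verdict.
The state is a dict: "t": time; "q": joint angles; "joint_vel": joint speeds; "joint_torque": joint torques, N m; "eef_pos": TCP position; "tool_rot": TCP orientation; "contact_force": force on the tool from outside, world axes, zero at the start; "torque": the same for the moment, N m; "gripper_width": opening from 0.0 (shut) to 1.0 (fully open).
Only numpy, scipy, OpenCV 4.12 (cv2) and the standard library are available. Lean on these libraries where they do the work, as an engineer would, in place of code of your own. Each camera call takes 0.05 s, during which the arm holds its last target.

### The job

The insect rearing box is due for cleaning: turn both of its wooden turn buttons aside until they are clear of the mesh top panel, then lift the panel out of its frame and set it down, not dropped, lying flat inside the shallow lab tray with its handle up. Leave both buttons turned aside, and do not disturb the bottle and the beaker standing between box and tray.

Things in the scene. Friction and masses are not known exactly. Their poses are not given: they have to be found in the camera images.
- box: Plywood box, 204 (x) by 274 (y) by 110 mm high, fast on the bench. Origin: centre of underside, z up. On top a wooden frame, upper face at z = 110 mm, round a 154 by 194 mm opening with a rebate 12 mm deep in which the panel lies. A turn button is screwed on the middle of each end rail: pivots at y = +117 (left) and -117 mm (right), x = 0, each 22 mm outside the panel's edge.
- button_left (a joint): Turn button at the box's +y end: flat wooden finger 18 mm wide, round-ended, reaching 48 mm from its pivot screw (60 mm long in all), underside 1.5 and top 13.5 mm above the frame's upper face. Rad, counter-clockwise from above: 0 = points at the box's middle, +-1.57 = along the rail, clear of the panel beyond 1.25. Turns to 2.9 either way, stays where left, about 1 N at its end.
- button_right (a joint): The same turn button at the box's -y end; 0 = pointing at the box's middle, counter-clockwise from above positive, clear of the panel beyond 1.25 either way.
- button_left_tip (a point): Point on top of the left button's finger, at the centre of its round end (radius 9 mm), 39 mm from the pivot screw.
- button_right_tip (a point): The same point on the right button.
- panel: Loose panel: wooden frame 150 (x) by 190 (y) by 10 mm filled with wire mesh (solid to the touch), 0.25 to 0.5 kg, lying in the box's rebate with 2 mm play all round, its top 2 mm below the frame's upper face. Origin: centre of its underside; z up through the handle.
- panel_handle (a point): Centre of the top of the panel's wooden bridge handle, 42 mm above the panel's underside. The handle lies along the panel's x: 84 mm long, 16 mm thick (y), 32 mm high over the panel: a bar 14 mm high on two feet 18 mm high (16 by 16 mm, centred 34 mm either side).
- tray: Shallow plastic tray, loose, 0.7 kg, rim 226 by 276 mm outside and 36 mm high; flat floor inside 200 (x) by 250 (y) mm. Origin: centre of its underside; the inner floor is 4 mm above the origin; z up, long side along its y.
- bottle: White plastic bottle, 56 mm across, 100 mm tall, standing on the bench between box and tray; leave alone. Origin: centre of its underside.
- beaker: Glass beaker, 64 mm across, 80 mm tall, standing on the bench between box and tray; leave alone. Origin: centre of its underside.
Things that resemble listed ones, but are neither listed nor needed, are in the scene too. There is more than one size of the panel; the job needs the largest.

How it is judged:
By the outcome, as a careful person would: the job done as asked, in the order asked, and still so for the second after the job is handed in, with the robot touching nothing.
It also fails if it takes over 53 s, if anything falls off the work surface, if the arm or the gripper's body presses on something with over 40 N, if the wrist force passes 120 N, or if a joint passes its speed limit or range.

## Working session

There is one attempt and no reset: what is moved stays moved. The work goes in short steps, Python scripts to look and compute and a tool call to move; the robot and the scene stay as the last step left them, time stands still between calls to the robot, and variables do not carry over. Pictures are saved under pics/ and viewed, and the job is handed in when it is done.

Besides the shell and the picture viewer there is one more tool, called after "Emit:" as name([rows], argument=value, ...), one row to a line, values as JSON. apply_moves: Moves the arm, as the interface text tells. Its arguments: {"type":"object","properties":{"increments":{"type":"array","items":{"type":"array","items":{"type":"number"}}},"grip_force":{"type":"number"}},"required":["increments"]}

```bash
mkdir -p pics; python3 - <<'E'
from station import bot, imaging
import cv2,numpy as np
for n in ["scene","side","wrist"]:
    c=imaging.get_calibration(n)
    im=imaging.read_camera(n)
    cv2.imwrite(f"pics/{n}0.png",im[:,:,::-1])
    print(n,np.round(c["K"],1).tolist(),np.round(c["extrinsics"],3).tolist())
print(bot.get_obs())
E
```

```text
scene [[398.8, 0.0, 326.4], [0.0, 398.8, 200.8], [0.0, 0.0, 1.0]] [[-0.114, 0.631, -0.768, 1.207], [0.993, 0.062, -0.096, 0.101], [-0.013, -0.774, -0.633, 0.676], [0.0, 0.0, 0.0, 1.0]]
side [[458.9, 0.0, 318.2], [0.0, 458.9, 203.2], [0.0, 0.0, 1.0]] [[-0.968, -0.18, 0.174, 0.373], [-0.25, 0.69, -0.679, 0.668], [0.003, -0.701, -0.713, 0.847], [0.0, 0.0, 0.0, 1.0]]
wrist [[279.1, 0.0, 316.1], [0.0, 279.1, 198.3], [0.0, 0.0, 1.0]] [[1.0, 0.002, -0.002, 0.674], [0.001, -0.963, -0.271, 0.068], [-0.002, 0.271, -0.963, 0.373], [0.0, 0.0, 0.0, 1.0]]
{'t': 0.15, 'q': array([-0.1081107 ,  0.47762018,  0.02232758,  1.55621924, -0.01154038,
        1.10930919, -0.08308849]), 'joint_vel': array([-0.00013439, -0.00210648,  0.00058235, -0.00334365, -0.00169917,
        0.00137212, -0.00051959]), 'joint_torque': array([ 1.55385478e-03, -5.96924365e+01,  1.60940632e+00, -2.81490952e+01,
        1.26662746e-02,  6.56643446e-03,  5.58682734e-05]), 'eef_pos': array([6.74537225e-01, 2.44120447e-05, 2.30544162e-01]), 'tool_rot': array([ 2.77813308e-05,  9.99999744e-01,  1.94974212e-05, -7.14113313e-04]), 'contact_force': array([ 0.4886463 ,  0.01309111, -0.2295836 ]), 'torque': array([-0.00085684,  0.01029208,  0.01980062]), 'gripper_width': 1.0028662448759278}
```

View pics/scene0.png

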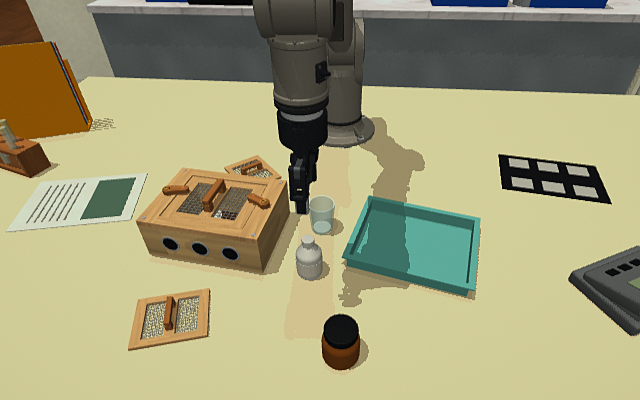

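View pics/side0.png

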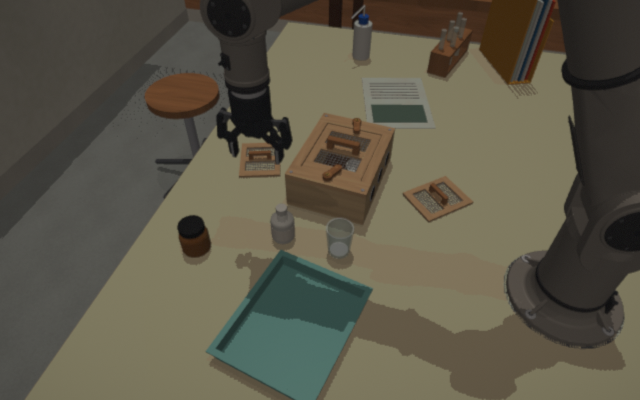

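View pics/wrist0.png

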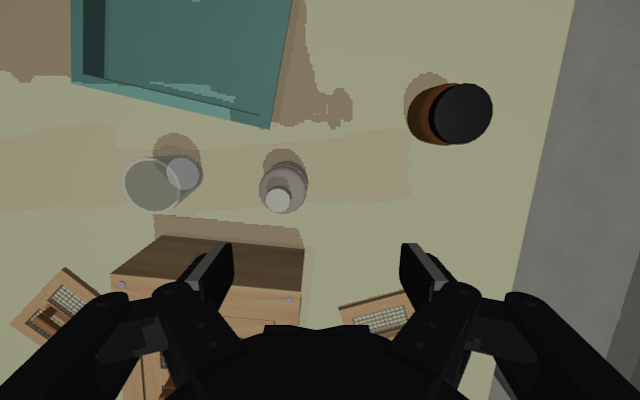

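Candidates for the panel, in scene pixels: the one in the box (214,198), a small lid on the bench in front (170,318), and a small lid behind (252,167). The largest is the one in the box. I'll check it in close crops.

```bash
python3 - <<'E'
import cv2
a=cv2.imread("pics/scene0.png")[155:285,130:300]; b=cv2.imread("pics/side0.png")[105:225,280:405]
cv2.imwrite("pics/c1.png",cv2.resize(a,None,fx=4.6,fy=4.6,interpolation=cv2.INTER_CUBIC))
cv2.imwrite("pics/c2.png",cv2.resize(b,None,fx=5,fy=5,interpolation=cv2.INTER_CUBIC))
E
```

```text
(no output)
```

View pics/c1.png

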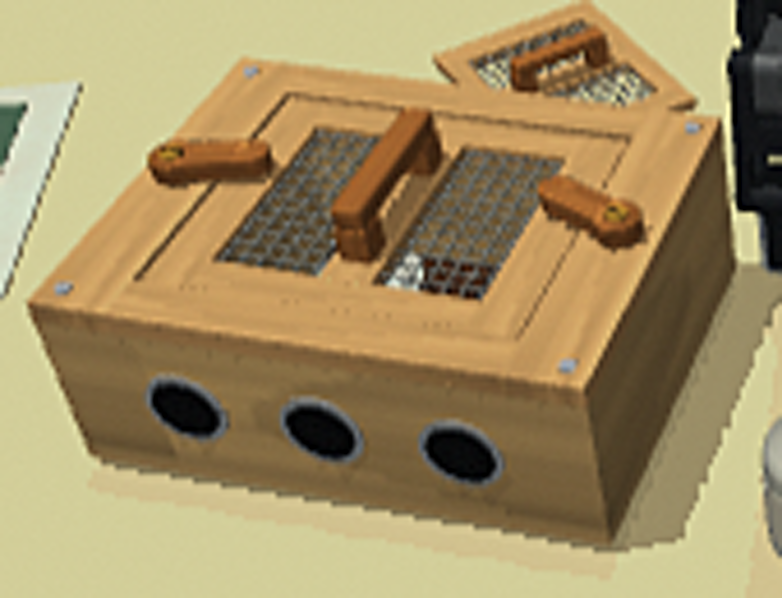

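View pics/c2.png

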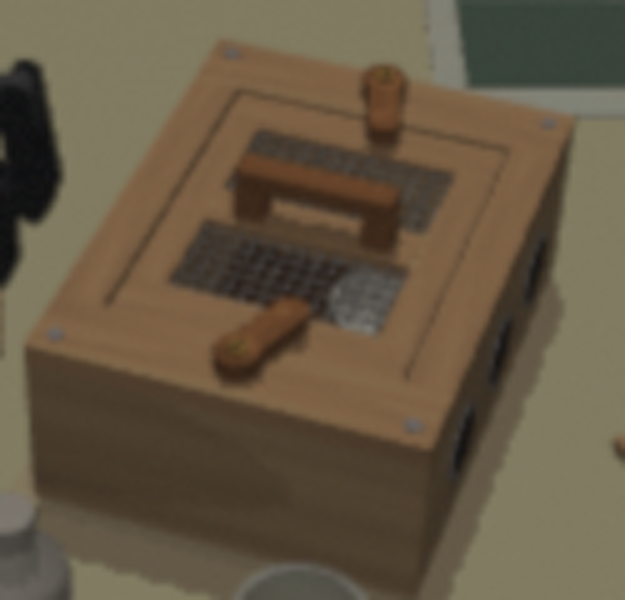

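```bash
cat > h.py <<'E'
import numpy as np
from station import bot, imaging
CAL={}
def ray(cam,uv,z,cal=None):
    c=cal or CAL.setdefault(cam,imaging.get_calibration(cam))
    K=np.array(c["K"]);T=np.array(c["extrinsics"])
    d=T[:3,:3]@np.linalg.solve(K,np.append(uv,1.)); o=T[:3,3]
    return o+d*(z-o[2])/d[2]
E
python3 - <<'E'
from h import *
np.set_printoptions(precision=4,suppress=True)
S=lambda p:np.array(p)/4.6+[130,155]-0.4
D=lambda p:np.array(p)/5+[280,105]-0.4
cs=[S(p) for p in [(245,60),(30,302),(588,392),(722,118)]] # (-x,-y),(+x,-y),(+x,+y),(-x,+y)
cd=[D(p) for p in [(575,118),(222,40),(28,348),(432,448)]]
for n,c in (("scene",cs),("side",cd)):
    P=np.array([ray(n,p,.11)[:2] for p in c]); print(n,P.tolist(),P.mean(0))
    e=P[2]-P[1]+P[3]-P[0]; print("yaw",np.degrees(np.arctan2(-e[0],e[1])),np.linalg.norm(P[2]-P[1]),np.linalg.norm(P[1]-P[0]))
# buttons  pivot, tip-end ; top z .1235
for n,f,ps in (("scene",S,{"Lp":(617,212),"Lend":(541,184),"Rp":(172,154),"Rend":(270,155),"h1":(412,115),"h2":(358,212)}),("side",D,{"Lp":(236,350),"Lend":(305,303),"Rp":(385,75),"Rend":(385,130),"h1":(397,195),"h2":(240,163)})):
    for k,p in ps.items(): print(n,k,ray(n,f(p),.1235 if k[0]!="h" else .14)[:2])
E
```

```text
scene [[0.42576102346785005, -0.3590631268865105], [0.6259721905879388, -0.38162492318867947], [0.6576099591269677, -0.10867438224323415], [0.4534278172886902, -0.0887678005285026]] [ 0.5407 -0.2345]
yaw -6.230141692048157 0.27477799438918027 0.20147840105571785
side [[0.4243973184048756, -0.35874889160452983], [0.625321282923787, -0.3812506165499343], [0.6532360682923881, -0.10808347361761472], [0.4531990015111518, -0.08946979566976765]] [ 0.539  -0.2344]
yaw -5.9689778866862895 0.2745897361883386 0.20218003646135638
scene Lp [ 0.5507 -0.1198]
scene Lend [ 0.5332 -0.1618]
scene Rp [ 0.5275 -0.3522]
scene Rend [ 0.5236 -0.3029]
scene h1 [ 0.5057 -0.2326]
scene h2 [ 0.5821 -0.2332]
side Lp [ 0.5529 -0.1173]
side Lend [ 0.5288 -0.1586]
side Rp [ 0.5278 -0.3525]
side Rend [ 0.5183 -0.3042]
side h1 [ 0.4989 -0.231 ]
side h2 [ 0.5803 -0.2364]
```

```bash
python3 - <<'E'
import cv2
a=cv2.imread("pics/scene0.png")[185:305,335:490]; b=cv2.imread("pics/side0.png")[190:400,180:400]
cv2.imwrite("pics/c3.png",cv2.resize(a,None,fx=5,fy=5,interpolation=cv2.INTER_CUBIC))
cv2.imwrite("pics/c4.png",cv2.resize(b,None,fx=2.8,fy=2.8,interpolation=cv2.INTER_CUBIC))
E
```

```text
(no output)
```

View pics/c3.png

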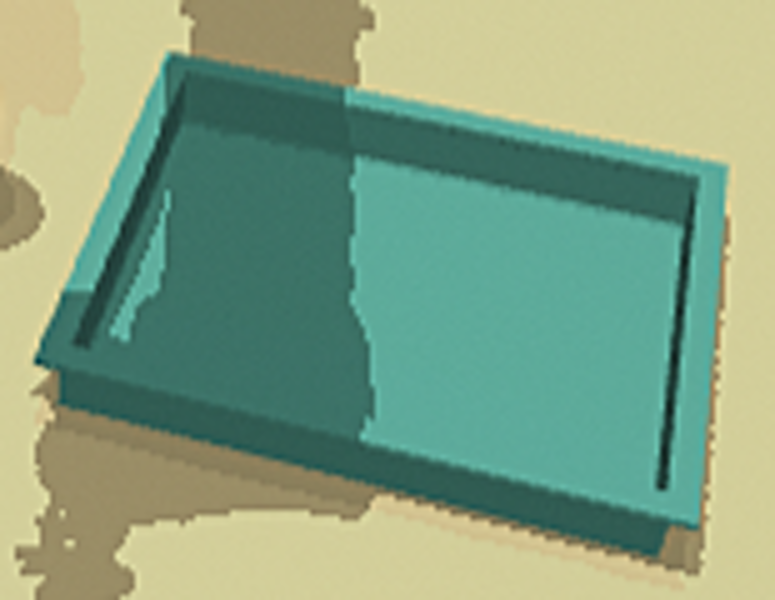

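View pics/c4.png

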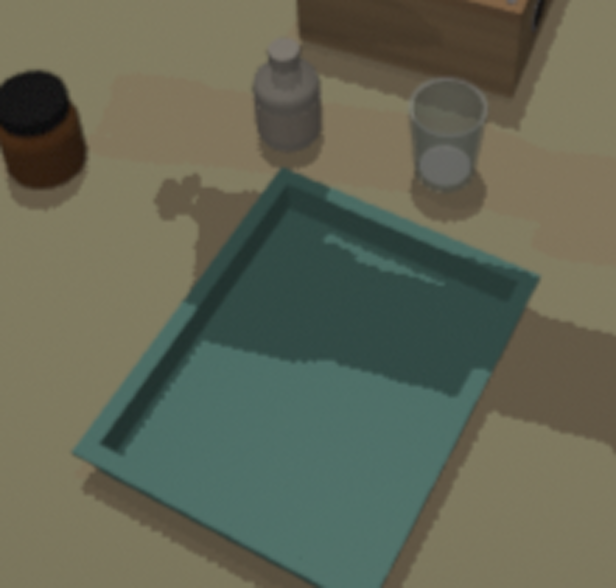

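```bash
python3 - <<'E'
from h import *
np.set_printoptions(precision=4,suppress=True)
S=lambda p:np.array(p)/5+[335,185]-0.4
D=lambda p:np.array(p)/2.8+[180,190]-0.3
P=np.array([ray("scene",S(p),.036)[:2] for p in [(168,53),(37,362),(700,526),(728,163)]])
print(P.tolist(),P.mean(0))
e=P[2]-P[1]+P[3]-P[0]; print("yaw",np.degrees(np.arctan2(-e[0],e[1])),np.linalg.norm(P[2]-P[1]),np.linalg.norm(P[1]-P[0]))
Q=np.array([ray("side",D(p),.036)[:2] for p in [(541,276),(284,168),(74,454)]]) # (-x-y),(+x-y),(+x+y)
print(Q.tolist(),(Q[0]+Q[2])/2); e=Q[2]-Q[1];print(np.degrees(np.arctan2(-e[0],e[1])),np.linalg.norm(e),np.linalg.norm(Q[1]-Q[0]))
# bottle/beaker base via side
print("bottle top",ray("side",D((284,48)),.1)[:2],"beaker rim",ray("side",D((448,108)),.08)[:2], ray("scene",(308,240),.1)[:2],ray("scene",(321,201),.08)[:2])
c=imaging.get_calibration("wrist"); print(ray("wrist",(278,200),.1)[:2],ray("wrist",(153,185),.08)[:2])
E
```

```text
[[0.39856358689895355, 0.10818436131569202], [0.6186244778202451, 0.059100121559646196], [0.6791144796287809, 0.32715433940425487], [0.4572969448380486, 0.3771699389943635]] [0.5384 0.2179]
yaw -12.516727309279208 0.27479465792311464 0.2254685306323292
[[0.3965679893888914, 0.10902232085355601], [0.6142280377951982, 0.05922588079800295], [0.6758875829060226, 0.3281197961906722]] [0.5362 0.2186]
-12.915106061270572 0.2758728642662662 0.22328363602029172
bottle top [ 0.6329 -0.0107] beaker rim [0.4936 0.0014] [ 0.638  -0.0094] [ 0.4869 -0.0021]
[ 0.6347 -0.0102] [0.4978 0.0006]
```

Emit:
apply_moves([
  [0,0,0,0,0,-10.5,1],
  [0,0,0,0,0,-10.5,1],
  [0,0,0,0,0,-10.5,1],
  [0,0,0,0,0,-10.5,1],
  [0,0,0,0,0,-10.5,1],
  [0,0,0,0,0,-10.5,1],
  [0,0,0,0,0,-10.5,1],
  [0,0,0,0,0,-10.5,1],
], grip_force=60)

```text
t: 1.15
eef_pos: [0.6723, -0.0002, 0.2269]
tool_rot: [-0.002, 0.731, 0.682, -0.003]
contact_force: [-0.1, 0.2, 0.3]
gripper_width: 0.003
```

```bash
cat >> h.py <<'E'
from scipy.spatial.transform import Rotation as R
np.set_printoptions(precision=4,suppress=True)
def st():
    o=bot.get_obs(); w,x,y,z=o["tool_rot"]; return o,R.from_quat([x,y,z,w])
def down(yawdeg): # tool x at yaw in world, z down
    a=np.radians(yawdeg); X=np.array([np.cos(a),np.sin(a),0]);Z=np.array([0,0,-1.]);return R.from_matrix(np.c_[X,np.cross(Z,X),Z])
def plan(pts,yaw,n=None):
    o,r=st(); print("t",o["t"],"pos",o["eef_pos"],"F",o["contact_force"],"w",o["gripper_width"])
    T=down(yaw); print("rot tool deg",np.degrees((r.inv()*T).as_rotvec()))
    p=o["eef_pos"]
    for q in pts:
        print("to",np.round(q,4),"tool mm",(T.inv().apply(np.array(q)-p)*1000).round(1)); p=np.array(q)
C=np.array([.540,-.2345]); th=np.radians(-6.1)
by=np.array([-np.sin(th),np.cos(th)]); bx=np.array([np.cos(th),np.sin(th)])
def B(x,y): return C+bx*x/1000+by*y/1000
E
cat > p.py <<'E'
from h import *
# box coordinates of pusher, left: pivot (0,117), button angle a<0 ; direction u
Pv=np.array([0,117])
a=-.36; u=np.array([np.sin(a)*1,-np.cos(a)]); print("tip",Pv+39*u)
pts=[(25,80,.20),(25,80,.117)]
W=[np.append(B(x,y),z) for x,y,z in pts]
plan(W,83.9)
E
python3 p.py
```

```text
tip [-13.7387  80.5   ]
t 1.15 pos [ 0.6723 -0.0002  0.2269] F [-0.0979  0.1662  0.3141] w 0.0025337643863159024
rot tool deg [-0.4529  0.1089  2.1485]
to [ 0.5734 -0.1576  0.2   ] tool mm [-167.   -81.7   26.9]
to [ 0.5734 -0.1576  0.117 ] tool mm [ 0.  0. 83.]
```

Emit:
apply_moves([
  [-42,-20,7,0,0,0.5,1],
  [-42,-20,7,0,0,0.5,1],
  [-42,-20,7,0,0,0.5,1],
  [-42,-20,6,0,0,0.5,1],
  [0,0,0,0,0,0,1],
  [0,0,30,0,0,0,1],
  [0,0,30,0,0,0,1],
  [0,0,0,0,0,0,1],
])

```text
t: 2.15
eef_pos: [0.5757, -0.164, 0.137]
tool_rot: [-0.004, 0.742, 0.67, -0.003]
contact_force: [0.3, 0.1, 0.9]
gripper_width: -0.006
```

```bash
python3 - <<'E'
from h import *
plan([np.append(B(25,80),.117)],83.9)
import cv2
for n in ["side","wrist"]:
    cv2.imwrite(f"pics/{n}1.png",imaging.read_camera(n)[:,:,::-1])
E
```

```text
t 2.15 pos [ 0.5757 -0.164   0.137 ] F [0.3071 0.1247 0.8774] w -0.006039872168016434
rot tool deg [-0.5297 -0.0163  0.306 ]
to [ 0.5734 -0.1576  0.117 ] tool mm [ 6.1 -3.  20. ]
```

View pics/wrist1.png

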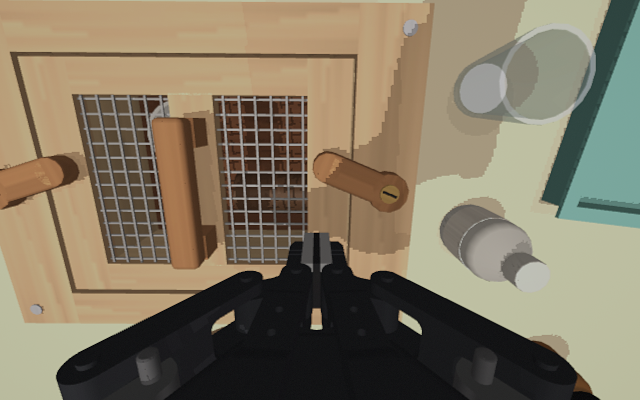

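View pics/side1.png

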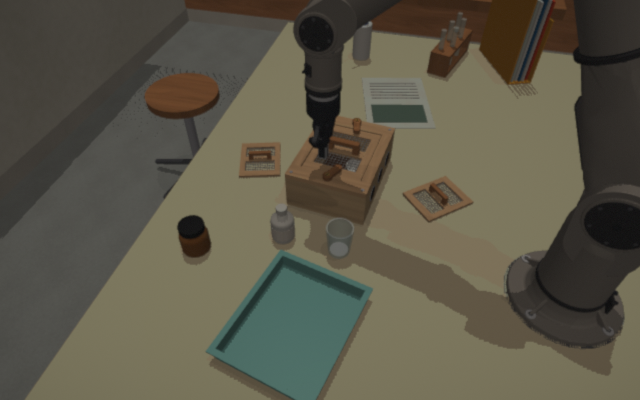

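Emit:
apply_moves([
  [4,-3,10,-0.5,0,0.3,1],
  [0,0,10,0,0,0,1],
  [0,0,0,0,0,0,1],
  [0,-11,0,0,0,0,1],
  [0,-11,0,0,0,0,1],
  [0,0,0,0,0,0,1],
  [0,0,0,0,0,0,1],
  [0,0,0,0,0,0,1],
])

```text
t: 3.25
eef_pos: [0.5536, -0.1571, 0.1217]
tool_rot: [0.004, 0.744, 0.669, 0.003]
contact_force: [-0.7, 0.1, 0.7]
gripper_width: 0.005
```

```bash
cat > w.py <<'E'
from h import *
import sys,cv2
def bc(p): d=np.array(p[:2])-C; return d@bx*1000,d@by*1000
o,_=st(); print("box xy",np.round(bc(o["eef_pos"]),1)); plan([],83.9)
if len(sys.argv)>1: cv2.imwrite(f"pics/{sys.argv[1]}.png",imaging.read_camera("wrist")[:,:,::-1])
E
python3 w.py w2
```

```text
box xy [ 5.3 78.4]
t 3.25 pos [ 0.5536 -0.1571  0.1217] F [-0.6775  0.1035  0.6531] w 0.004946328098681707
rot tool deg [0.6113 0.0543 0.0073]
```

View pics/w2.png

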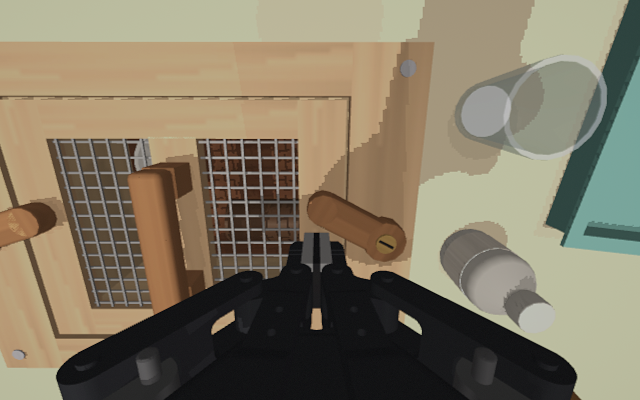

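Emit:
apply_moves([
  [0,8,0,-0.5,0,0,1],
  [0,0,6,0,0,0,1],
  [0,0,0,0,0,0,1],
  [0,-10,0,0,0,0,1],
  [0,-10,0,0,0,0,1],
  [4,-10,0,0,0,0,1],
  [0,0,0,0,0,0,1],
  [0,0,0,0,0,0,1],
])

```text
t: 4.3
eef_pos: [0.531, -0.1505, 0.1149]
tool_rot: [0.008, 0.744, 0.668, 0.007]
contact_force: [-0.7, 0.1, 0.3]
gripper_width: 0.003
```

```bash
python3 w.py w3
```

```text
box xy [-17.9  82.6]
t 4.3 pos [ 0.531  -0.1505  0.1149] F [-0.7432  0.1029  0.3129] w 0.0028966123331264242
rot tool deg [1.1938 0.0633 0.006 ]
```

View pics/w3.png

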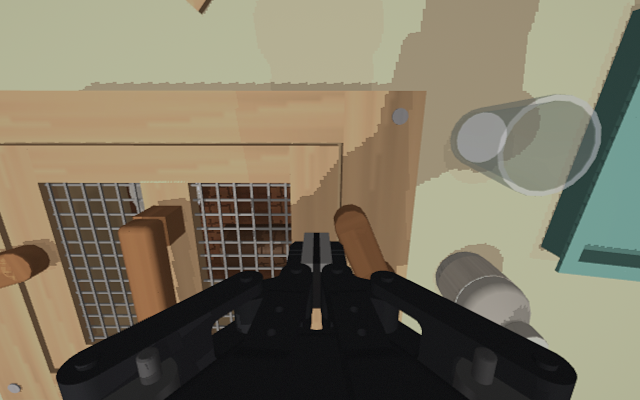

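Emit:
apply_moves([
  [6,-7,-1,0.6,0,0,1],
  [6,-6,0,0.6,0,0,1],
  [6,0,0,0,0,0,1],
  [4,0,0,0,0,0,1],
  [0,0,0,0,0,0,1],
  [0,0,0,0,0,0,1],
  [-20,0,0,0,0,0,1],
  [0,0,0,0,0,0,1],
])

```text
t: 5.35
eef_pos: [0.5175, -0.1454, 0.1154]
tool_rot: [-0.001, 0.743, 0.669, -0.001]
contact_force: [0.8, 0.1, -0.3]
gripper_width: -0.003
```

```bash
python3 w.py w4
```

```text
box xy [-31.8  86.2]
t 5.35 pos [ 0.5175 -0.1454  0.1154] F [ 0.7979  0.1199 -0.3445] w -0.0029427259785312376
rot tool deg [-0.1547  0.0583  0.0471]
```

View pics/w4.png

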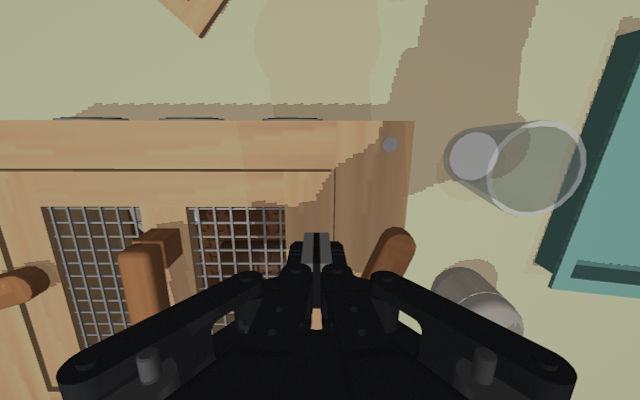

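Emit:
apply_moves([
  [0,0,-55,0,0,0,1],
  [0,3,0,0,0,0,1],
  [-42,15,0,0,0,0,1],
  [-42,15,0,0,0,0,1],
  [-42,15,0,0,0,0,1],
  [-40,11,0,0,0,0,1],
  [0,0,0,0,0,0,1],
  [0,0,0,0,0,0,1],
])

```text
t: 6.4
eef_pos: [0.5646, -0.3089, 0.1675]
tool_rot: [-0.003, 0.739, 0.674, 0.001]
contact_force: [-0.8, 0.9, 0.6]
gripper_width: -0.0
```

```bash
python3 w.py w5
```

```text
box xy [ 32.4 -71.4]
t 6.4 pos [ 0.5646 -0.3089  0.1675] F [-0.8344  0.9065  0.553 ] w -0.0003584841297836271
rot tool deg [-0.1826 -0.3924  0.8007]
```

View pics/w5.png

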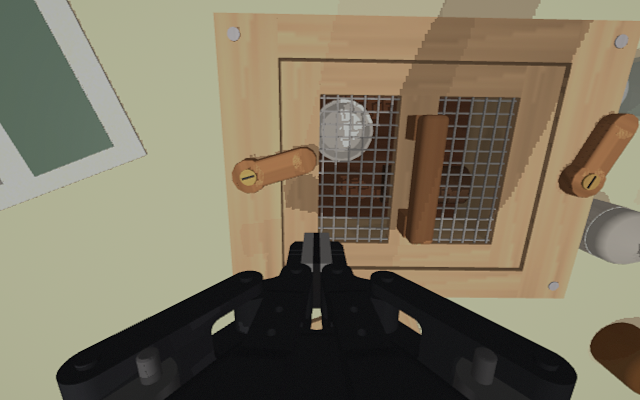

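Emit:
apply_moves([
  [-6,-5,26,0,-0.3,0.8,1],
  [0,0,24,0,0,0,1],
  [0,0,0,0,0,0,1],
  [0,0,0,0,0,0,1],
  [0,0,0,0,0,0,1],
  [0,0,0,0,0,0,1],
  [0,0,0,0,0,0,1],
  [0,0,0,0,0,0,1],
])

```text
t: 7.45
eef_pos: [0.562, -0.3089, 0.1205]
tool_rot: [0.0, 0.741, 0.671, 0.001]
contact_force: [0.7, 0.4, 0.9]
gripper_width: 0.001
```

```bash
python3 w.py
```

```text
box xy [ 29.7 -71.6]
t 7.45 pos [ 0.562  -0.3089  0.1205] F [0.6703 0.432  0.9106] w 0.0005784361064453991
rot tool deg [ 0.1389 -0.0732  0.4152]
```

Emit:
apply_moves([
  [-7,0,5,0,0,0.4,1],
  [0,-11,1,0,0,0,1],
  [0,-11,0,0,0,0,1],
  [0,-11,0,0,0,0,1],
  [-2,-11,0,0,0,0,1],
  [-3,-6,0,0,0,0,1],
  [0,0,0,0,0,0,1],
  [0,0,0,0,0,0,1],
])

```text
t: 8.45
eef_pos: [0.5074, -0.3162, 0.1144]
tool_rot: [0.001, 0.744, 0.668, 0.002]
contact_force: [0.9, 0.1, -1.0]
gripper_width: 0.006
```

```bash
python3 w.py w6
```

```text
box xy [-23.8 -84.7]
t 8.45 pos [ 0.5074 -0.3162  0.1144] F [ 0.949   0.0985 -1.0183] w 0.005610636346745575
rot tool deg [ 0.2152 -0.0584 -0.056 ]
```

View pics/w6.png

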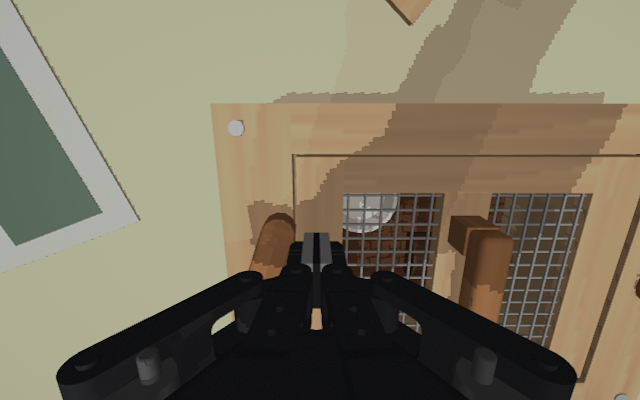

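Emit:
apply_moves([
  [-6,-5,0,0,0,0,1],
  [-6,-3,0,0,0,0,1],
  [-5,0,0,0,0,0,1],
  [0,0,0,0,0,0,1],
  [20,0,0,0,0,0,1],
  [0,0,-45,0,0,0,1],
  [0,0,-45,0,0,0,1],
  [0,15,0,0,0,0,1],
])

```text
t: 9.5
eef_pos: [0.5139, -0.3094, 0.2055]
tool_rot: [-0.001, 0.743, 0.669, 0.001]
contact_force: [0.4, 0.0, -0.9]
gripper_width: -0.001
```

```bash
python3 w.py w7
```

```text
box xy [-18.  -77.3]
t 9.5 pos [ 0.5139 -0.3094  0.2055] F [ 0.4137  0.0058 -0.8533] w -0.000725363092480981
rot tool deg [ 0.0222 -0.1909  0.0899]
```

View pics/w7.png

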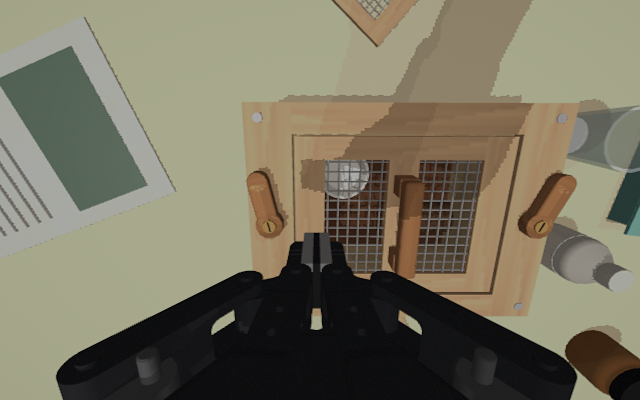

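Emit:
apply_moves([
  [26,6,0,0,0,0,-1],
  [26,6,0,0,0,0,-1],
  [26,6,0,0,0,0,-1],
  [0,0,0,0,0,0,-1],
  [0,0,0,0,0,0,-1],
  [0,0,0,0,0,0,-1],
  [0,0,0,0,0,0,-1],
  [0,0,0,0,0,0,-1],
])

```text
t: 10.55
eef_pos: [0.5387, -0.2282, 0.1957]
tool_rot: [-0.007, 0.742, 0.67, -0.001]
contact_force: [-0.1, -0.0, 0.1]
gripper_width: 0.997
```

```bash
python3 w.py w8; python3 -c "
from h import *
for p in [(0,0)]: plan([np.append(B(*p),.114)],83.9)"
```

```text
box xy [-2.   6.2]
t 10.55 pos [ 0.5387 -0.2282  0.1957] F [-0.0508 -0.0151  0.1103] w 0.9973102056609341
rot tool deg [-0.686  -0.425   0.2226]
t 10.6 pos [ 0.5387 -0.2282  0.1957] F [-0.6131  0.6722  0.3823] w 1.0007264846155448
rot tool deg [-0.6848 -0.4197  0.2207]
to [ 0.54   -0.2345  0.114 ] tool mm [-6.1  2.  81.7]
```

View pics/w8.png

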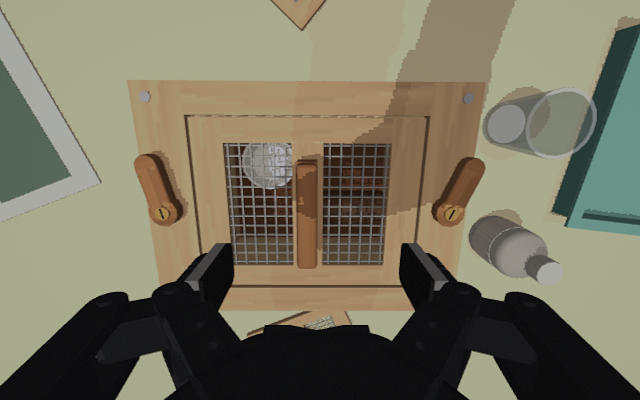

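Emit:
apply_moves([
  [-6,2,30,-0.7,-0.4,0.2,-1],
  [0,0,30,0,0,0,-1],
  [0,0,10,0,0,0,-1],
  [0,0,0,0,0,0,-1],
  [0,0,0,0,0,0,-1],
  [0,0,0,0,0,0,-1],
  [0,0,0,0,0,0,-1],
  [0,0,0,0,0,0,-1],
])

```text
t: 11.6
eef_pos: [0.5429, -0.2364, 0.1289]
tool_rot: [0.004, 0.744, 0.668, 0.002]
contact_force: [-0.8, -0.2, -0.8]
gripper_width: 1.003
```

```bash
python3 w.py w9; python3 -c "
from h import *
for p in [(0,0)]: plan([np.append(B(*p),.114)],83.9)"
```

```text
box xy [ 3.1 -1.5]
t 11.6 pos [ 0.5429 -0.2364  0.1289] F [-0.7753 -0.242  -0.807 ] w 1.003041394401314
rot tool deg [ 0.5172  0.1271 -0.0868]
t 11.65 pos [ 0.5429 -0.2364  0.1288] F [ 0.1097 -0.7096 -0.6975] w 1.0005213758790583
rot tool deg [ 0.5128  0.1258 -0.0863]
to [ 0.54   -0.2345  0.114 ] tool mm [ 1.5 -3.1 14.8]
```

View pics/w9.png

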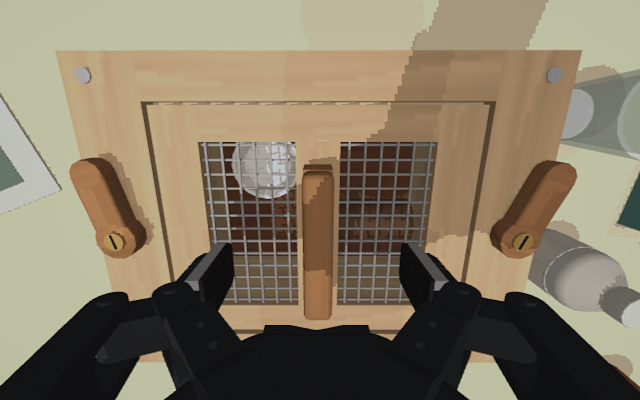

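Well centred: the handle is at column 317, midway between the jaws at 231 and 401. I'll lower and close.

Emit:
apply_moves([
  [1,-3,14,0.5,0,0,-1],
  [0,0,0,0,0,0,-1],
  [0,0,0,0,0,0,1],
  [0,0,0,0,0,0,1],
  [0,0,0,0,0,0,1],
  [0,0,0,0,0,0,1],
  [0,0,0,0,0,0,1],
  [0,0,0,0,0,0,1],
], grip_force=70)

```text
t: 12.65
eef_pos: [0.5398, -0.2349, 0.1137]
tool_rot: [0.0, 0.744, 0.668, -0.001]
contact_force: [0.1, -0.3, 0.2]
gripper_width: 0.174
```

```bash
python3 w.py
```

```text
box xy [-0.1 -0.4]
t 12.65 pos [ 0.5398 -0.2349  0.1137] F [ 0.0927 -0.2764  0.2284] w 0.1744538076273551
rot tool deg [-0.0415  0.117  -0.0868]
```

Emit:
apply_moves([
  [0,0,-6,0,0,0,1],
  [0,0,-10,0,0,0,1],
  [0,0,-15,0,0,0,1],
  [0,0,-20,0,0,0,1],
  [0,0,-25,0,0,0,1],
  [0,0,-25,0,0,0,1],
  [0,0,-15,0,0,0,1],
  [0,0,0,0,0,0,1],
])

```text
t: 13.65
eef_pos: [0.5393, -0.2345, 0.2377]
tool_rot: [0.001, 0.744, 0.668, -0.001]
contact_force: [0.3, 0.1, -4.7]
gripper_width: 0.174
```

```bash
python3 w.py w10;python3 -c "
from h import *
plan([(.5373,.218,.23)],77.3)"
```

```text
box xy [-0.7 -0. ]
t 13.65 pos [ 0.5393 -0.2345  0.2377] F [ 0.2955  0.1077 -4.6518] w 0.17449202851262985
rot tool deg [-0.0116  0.1346 -0.0743]
t 13.7 pos [ 0.5388 -0.2343  0.2368] F [-0.5407 -0.5117 -3.4084] w 0.1711667866308909
rot tool deg [-0.0906  0.1197  6.5258]
to [0.5373 0.218  0.23  ] tool mm [ 440.9 -101.     6.8]
```

View pics/w10.png

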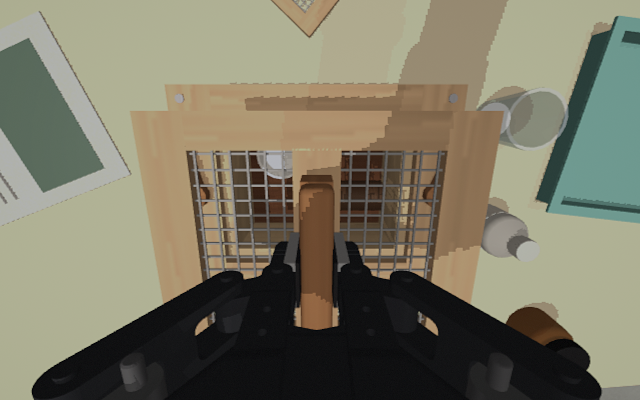

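Emit:
apply_moves([
  [15,-2,0,0,0,0.4,1],
  [28,-4,0,0,0,0.4,1],
  [32,-4,0,0,0,0.5,1],
  [32,-5,0,0,0,0.5,1],
  [32,-5,0,0,0,0.5,1],
  [32,-5,0,0,0,0.5,1],
  [32,-5,0,0,0,0.5,1],
  [32,-5,0,0,0,0.5,1],
])

```text
t: 14.7
eef_pos: [0.5296, 0.0167, 0.2278]
tool_rot: [-0.007, 0.767, 0.642, -0.006]
contact_force: [-0.7, 0.1, -2.2]
gripper_width: 0.171
```

```bash
python3 -c "
from h import *
plan([(.5373,.218,.23)],77.3)"
```

```text
t 14.7 pos [0.5296 0.0167 0.2278] F [-0.6559  0.066  -2.1803] w 0.1714291502506092
rot tool deg [-1.0422  0.0644  2.53  ]
to [0.5373 0.218  0.23  ] tool mm [198.1 -36.8  -2.2]
```

Emit:
apply_moves([
  [32,-6,-1,-0.4,0,0.5,1],
  [32,-6,-1,-0.3,0,0.5,1],
  [32,-6,-1,-0.3,0,0.5,1],
  [32,-6,0,0,0,0.5,1],
  [32,-6,0,0,0,0.3,1],
  [22,-4,0,0,0,0,1],
  [8,-2,0,0,0,0,1],
  [0,0,0,0,0,0,1],
])

```text
t: 15.7
eef_pos: [0.5201, 0.2257, 0.223]
tool_rot: [-0.005, 0.777, 0.63, -0.007]
contact_force: [0.1, -0.5, -3.7]
gripper_width: 0.173
```

```bash
python3 w.py w11; python3 -c "
from h import *
plan([(.5373,.218,.021)],77.3)
import cv2
cv2.imwrite('pics/s11.png',imaging.read_camera('side')[:,:,::-1])"
```

```text
box xy [-68.7 455.5]
t 15.7 pos [0.5201 0.2257 0.223 ] F [ 0.1094 -0.4631 -3.7288] w 0.1730343978407287
rot tool deg [-0.913   0.2294 -5.7885]
t 15.75 pos [0.5201 0.2251 0.223 ] F [-0.6436 -0.2435 -2.2458] w 0.17410887026464733
rot tool deg [-0.8993  0.2983  0.7718]
to [0.5373 0.218  0.021 ] tool mm [ -3.1  18.3 202. ]
```

View pics/w11.png

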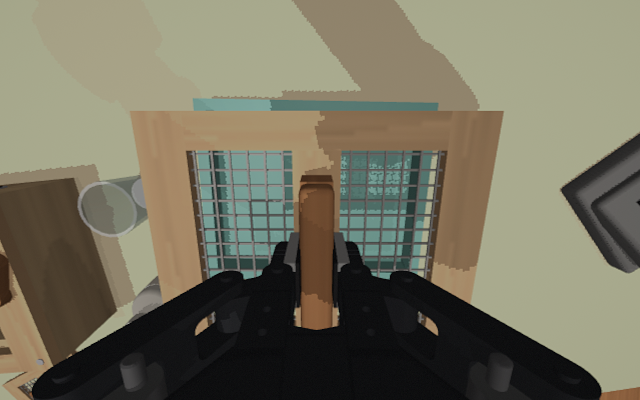

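View pics/s11.png

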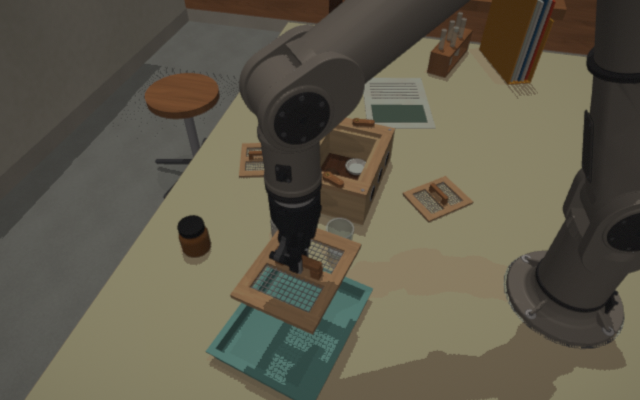

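Emit:
apply_moves([
  [-2,9,10,-0.5,0.1,0.4,1],
  [-1,9,25,-0.3,0.1,0.3,1],
  [0,0,30,0,0,0,1],
  [0,0,30,0,0,0,1],
  [0,0,25,0,0,0,1],
  [0,0,20,0,0,0,1],
  [0,0,10,0,0,0,1],
  [0,0,0,0,0,0,1],
])

```text
t: 16.8
eef_pos: [0.5434, 0.2045, 0.0651]
tool_rot: [0.004, 0.786, 0.618, -0.001]
contact_force: [0.2, 0.2, -2.7]
gripper_width: 0.17
```

```bash
python3 w.py w12; python3 -c "
from h import *
plan([(.5373,.218,.0197)],77.3)"
```

```text
box xy [-43.3 436.9]
t 16.8 pos [0.5434 0.2045 0.0651] F [ 0.2457  0.233  -2.7376] w 0.17003975324081472
rot tool deg [ 0.2245  0.3672 -7.5957]
t 16.85 pos [0.5437 0.2046 0.0656] F [ 0.643  -0.8253 -2.9445] w 0.17113893718908785
rot tool deg [ 0.2836  0.3306 -0.9989]
to [0.5373 0.218  0.0197] tool mm [11.6 -9.1 45.9]
```

View pics/w12.png

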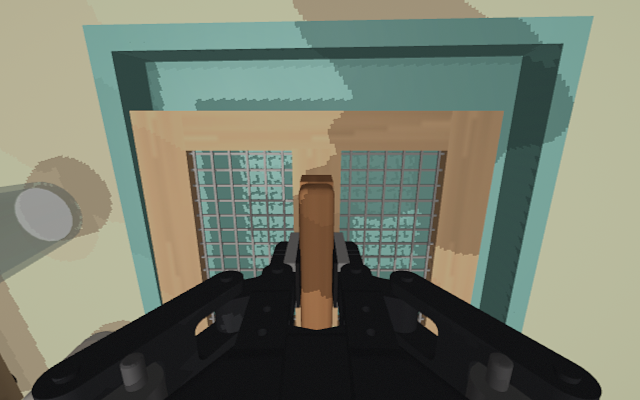

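Emit:
apply_moves([
  [6,-5,0,0.2,0.3,-0.5,1],
  [6,-4,0,0,0,-0.5,1],
  [0,0,0,0,0,0,1],
  [0,0,10,0,0,0,1],
  [0,0,8,0,0,0,1],
  [0,0,6,0,0,0,1],
  [0,0,0,0,0,0,1],
  [0,0,0,0,0,0,1],
])

```text
t: 17.85
eef_pos: [0.5387, 0.2202, 0.0418]
tool_rot: [0.001, 0.781, 0.625, 0.002]
contact_force: [0.2, -0.5, -3.1]
gripper_width: 0.169
```

```bash
python3 w.py w13; python3 -c "
from h import *
plan([(.5373,.218,.0197)],77.3)"
```

```text
box xy [-49.6 452. ]
t 17.85 pos [0.5387 0.2202 0.0418] F [ 0.2302 -0.4837 -3.0813] w 0.16932948591310765
rot tool deg [ 0.251  -0.0983 -6.5181]
t 17.9 pos [0.5387 0.2202 0.0418] F [ 0.2489  0.1711 -2.8297] w 0.1714624823512346
rot tool deg [ 0.2397 -0.1084  0.0833]
to [0.5373 0.218  0.0197] tool mm [-2.4 -0.9 22.1]
```

View pics/w13.png

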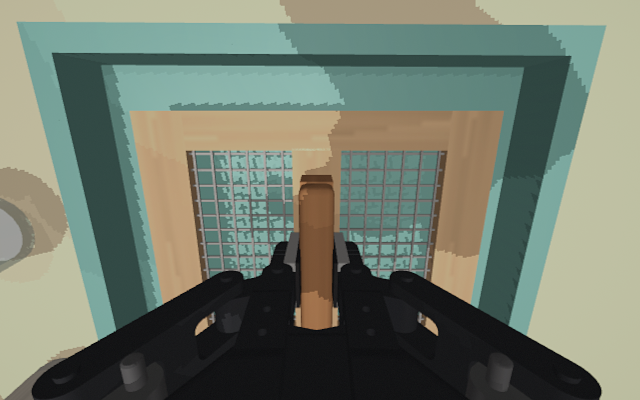

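Emit:
apply_moves([
  [-1,0,6,0,0,0,1],
  [-1,0,6,0,0,0,1],
  [0,0,4,0,0,0,1],
  [0,0,2,0,0,0,1],
  [0,0,2,0,0,0,1],
  [0,0,0,0,0,0,1],
  [0,0,0,0,0,0,1],
  [0,0,0,0,0,0,1],
])

```text
t: 18.9
eef_pos: [0.5387, 0.2182, 0.0208]
tool_rot: [0.001, 0.781, 0.625, 0.003]
contact_force: [0.2, -0.5, -2.6]
gripper_width: 0.173
```

Emit:
apply_moves([
  [0,0,1,0,0,0,1],
  [0,0,1,0,0,0,1],
  [0,0,0.5,0,0,0,1],
  [0,0,0,0,0,0,1],
  [0,0,0,0,0,0,1],
  [0,0,0,0,0,0,1],
  [0,0,0,0,0,0,1],
  [0,0,0,0,0,0,1],
])

```text
t: 19.9
eef_pos: [0.5391, 0.2184, 0.0197]
tool_rot: [0.002, 0.781, 0.625, 0.003]
contact_force: [-1.3, -0.4, 1.3]
gripper_width: 0.178
```

Contact is made: Fz went from -2.6 to +1.3 N. I'll open, wait, then retreat upward.

Emit:
apply_moves([
  [0,0,0,0,0,0,0.3],
  [0,0,0,0,0,0,0],
  [0,0,0,0,0,0,-0.2],
  [0,0,0,0,0,0,-0.2],
  [0,0,0,0,0,0,-0.2],
  [0,0,-5,0,0,0,-0.2],
  [0,0,-20,0,0,0,-0.2],
  [0,0,-30,0,0,0,-0.2],
])

```text
t: 20.9
eef_pos: [0.5383, 0.2183, 0.076]
tool_rot: [0.001, 0.78, 0.625, 0.002]
contact_force: [0.3, 0.5, -0.4]
gripper_width: 0.598
```

Emit:
apply_moves([
  [0,0,-40,0,0,0,-0.2],
  [0,0,-40,0,0,0,-0.2],
  [0,0,-40,0,0,0,-0.2],
  [0,0,-30,0,0,0,-0.2],
  [0,0,0,0,0,0,-0.2],
  [0,0,0,0,0,0,-0.2],
  [0,0,0,0,0,0,-0.2],
  [0,0,0,0,0,0,-0.2],
])

```text
t: 21.9
eef_pos: [0.5371, 0.2188, 0.2403]
tool_rot: [0.002, 0.78, 0.626, 0.006]
contact_force: [0.9, -0.7, -0.9]
gripper_width: 0.599
```

```bash
python3 w.py w14; python3 -c "
from h import *
import cv2
a=imaging.read_camera('side');b=imaging.read_camera('scene')
cv2.imwrite('pics/f.png',cv2.resize(a,None,fx=1.25,fy=1.25)[:,:,::-1]);cv2.imwrite('pics/g.png',cv2.resize(b,None,fx=1.25,fy=1.25)[:,:,::-1])"
```

```text
box xy [-51.1 450.5]
t 21.9 pos [0.5371 0.2188 0.2403] F [ 0.863  -0.7367 -0.8823] w 0.598721236980388
rot tool deg [ 0.6743 -0.359  -6.4247]
```

View pics/w14.png

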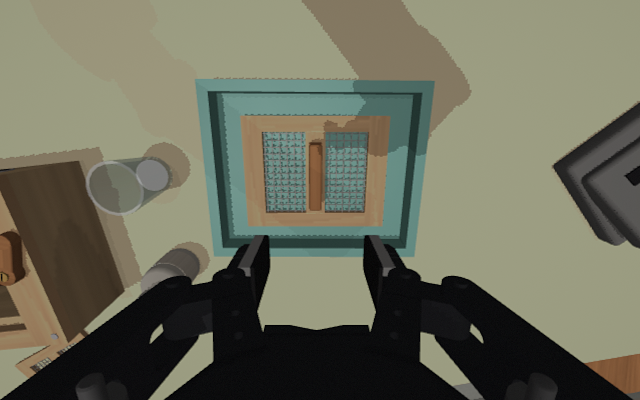

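View pics/f.png

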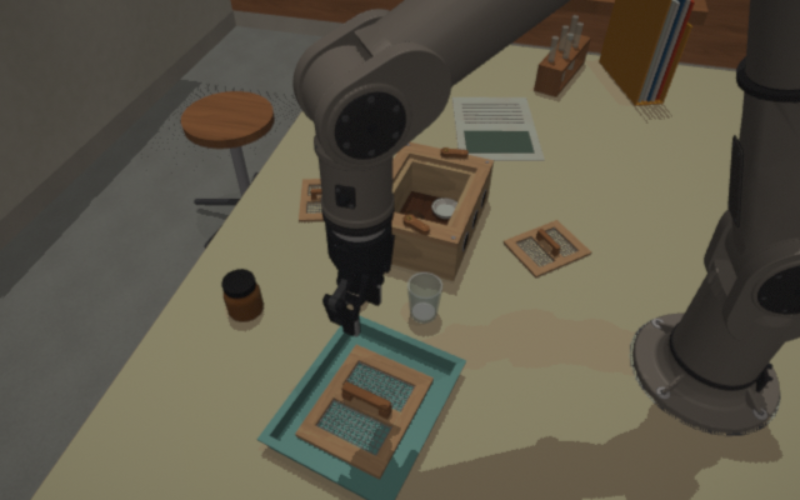

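View pics/g.png

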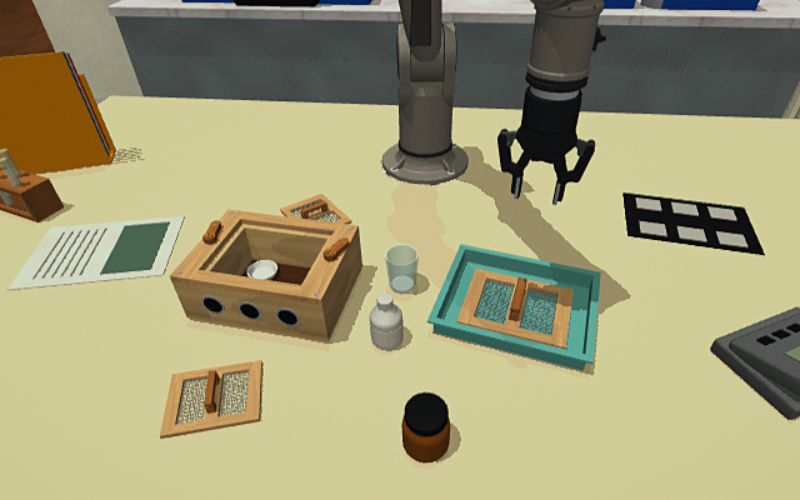

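The panel lies flat in the tray with its handle up, both buttons are aside, and the bottle and beaker are in place. The gripper touches nothing.

```bash
python3 -c "
from h import *
print(bot.hand_in())"
```

```text
the job is handed in; nothing more can be done
None
```

The job is done and handed in at about 22 s. I turned both buttons toward the robot with the shut fingers. Then I lifted the largest panel by its handle, carried it over the bottle and beaker, and lowered it into the tray until the wrist force showed contact. I released it there and backed off upward.

- **Final pictures:** the panel lies flat with its handle up, roughly in the middle of the tray. Both buttons are clear of the opening, and the bottle and beaker still stand, apparently where they were. The gripper hangs clear at z = 0.24 m.
- **Not measured:** I judged all of this by eye and did not re-measure the bottle, the beaker or the final button angles.
- **Left button:** it turned further than I aimed for, to about 2.1 rad instead of 1.6, which is still within its range and clear of the panel.
- **Failures:** no check failed or disagreed, and the wrist forces I read stayed under 5 N.

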